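# Clamp a wax slab on the goldsmith's sawing board

## Robot

A 6-joint arm with a two-finger parallel gripper is mounted at the origin on the work surface. World frame = base frame: x ahead of the robot, y to its left, z up, the work surface at z = 0. Lengths are in mm, angles in rad, forces in N, time in s.
With the tool pointing down it reaches from about 275 to 825 mm from the base axis. Payload 4.9 kg.
Tool frame: the origin (TCP) lies between the finger pads; the fingertips stand 19 mm ahead of it and the grasp point (between the pads) is the TCP; z points along the fingers, x is the direction in which the jaws open and shut, and the axes are right-handed (so a half turn about z gives the same grasp; the last joint's range is limited). The gripper opens to 85 mm and grips with 20 to 120 N. Pads are 22 mm wide; open, the fingers measure 114 mm over their backs; the gripper's body (76 mm by 85 mm) begins 54 mm behind the grasp point. The pads swing forward as they close: fully open they stand 13 mm farther back than shut.
Start: joints at [-0.134, 0.326, -0.193, 1.052, 0, 1.437], TCP at [550.017, 0.009, 250.281] pointing down, gripper open.
Joint ranges: [-2.65, 2.65], [-0.97, 1.79], [-1.3, 1.35], [-1.93, 2.1], [-1.47, 1.37], [-3.14, 3.14]. Speed limits (rad/s): [2.57, 2.57, 3.14, 3.14, 3.14, 3.14].

## Interface

Orientations are given as a unit quaternion [x, y, z, w].
In Python, from rig import robot gives the robot as it stands.
- The arm moves only by the tool send_rows, never from a script. Its argument "steps" is a list that holds one entry, the list of rows, each a list of 5 numbers: the shift along the world's x, y, z in m, then the turn about the world's z in degrees, then the closure, from 0 (fully open) to 1 (shut). In form: [[[x, y, z, turn, gripper], ...]]. A call has 1 to 12 rows; each row shifts and turns the commanded pose from where the row before left it; what a row does not reach is not made up. A row lasts 1/12 s, in which the tool goes at most 41.7 mm and 7.16 degrees, less where a joint would pass 70% of its speed; a pose out of reach is approached as far as the arm can. A call is refused whole if a number of a shift passes 0.0417 or a number of a turn 7.16, either way. A call with a gripper value outside its range is refused whole. The fingers move at their own pace and stop on an object; "squeeze" is the grip in N (left out, the last holds). Time passes only in rows, so rows that do not move let the fingers close. It gives the time, the measured TCP pose, the force and the opening at its end, in the units of the state.
- robot.sense(): the state, without advancing time (a new reading comes with each control period).
- robot.get_image(name): name is "scene" or "side" or "wrist"; returns (picture, depth): 480x640x3 uint8, red, green, blue; 480x640 float32, mm along the optical axis (not along the pixel's ray), 0 where there is no reading.
- robot.camera_model(name): a dict with "mtx" (3x3 intrinsics, pixels), "R" (3x3) and "t" (3): a world point X has camera coordinates R X + t; the wrist camera has in their place "hand_eye" (4x4, takes a point from camera to tool coordinates, whose origin is the TCP and whose axes are the tool frame's). Camera axes: x right, y down, z forward; pixel columns grow to the right and rows downward; lengths in mm; the calibration is good to about 2 mm. A picture is of the moment at which its call begins: read the wrist's pose just before it. camera_model takes no time and is no camera call.
- robot.finish_job(): hands the job in, once; it reports no verdict.
The state is a dict: "clock": time; "joints": joint angles; "joint_vel": joint speeds; "joint_efforts": joint torques, N m; "tool_pos": TCP position; "ee_rot": TCP orientation; "ft_force": force on the tool from outside, world axes, zero at the start; "moment": the same for the moment, N m; "gripper_width": finger opening in mm.
Only numpy, scipy, OpenCV 4.12 (cv2) and the standard library are available. Lean on these libraries where they do the work, as an engineer would, in place of code of your own. Each camera call takes 0.05 s, during which the arm holds its last target. There are 200 camera calls.

## Task

Set up the green wax slab for sawing: slide it along the board until its end is flush against the wooden stop, then push the clamp's arm down its bar until the foot bears on the slab and the arm cocks and bites on the bar, and screw the red handle firmly tight. Wax is soft: do not ram it into the stop and do not overtighten so that the foot dents it, and leave everything else on the bench as it is.

Things in the scene. Friction and masses are not known exactly. Their poses are not given: they have to be found in the camera images.
- station: Plywood sawing board (fixed), 320 x 170 x 18 mm; origin in the middle of its underside, x along the board towards the wooden stop at its far end, z up, top at z = 0.018. The clamp's upright steel bar stands behind the stop on the board's middle line at x = 0.132; it is 20 mm (x) by 12 mm (y) thick and ends 142 mm above the board's top. Around the slab the board carries a file and an offcut.
- fence_face (a point): The middle of the foot of the stop's flat face, at the level of the board's top. x points along the board into the stop (the way to push the slab), y along the stop, z up. The slab's end must be flush here, its centre then 60 mm before this face.
- fence: The wooden stop itself (fixed), 110 mm wide, 22 mm high, 14 mm thick; origin at the foot of its face. It must not be rammed with more than 50 N: a push at 60 mm/s already hits it with some 40 N, one at 20 mm/s is safe.
- slab_center (a point): Centre of the green wax slab, 120 (its x) x 60 (y) x 30 mm (z), about 0.2 kg, lying loose and flat on the board, at first askew with its far end (+x) 30 to 60 mm short of the stop and its far half below the raised clamp arm. The near end is free and can be pushed along the board; it slides with 1 to 2 N.
- slab_end (a point): Middle of the lower edge of the slab's far end, the end that goes against the stop; axes as the slab's.
- slab: The green wax slab; origin in the middle of its underside, axes as above.
- push_spot (a point): The place to push the clamp arm down: on its flat top, on its middle line, 28 mm from the bar's axis; x points from the spindle to the bar, z up. The arm is dark iron, 18 mm wide, flat on top; its head is a sleeve around the bar and the spindle is 80 mm from the bar's axis. Pushed down here it slides with 4 to 9 N; pushed at the spindle or handle it tips forward and jams.
- clamp_arm (a joint): Height of the arm on the bar, m, growing upwards. It starts at 0.045 to 0.068, the foot 20 to 45 mm above the slab's top, and stays where it is left. At about 0.022 the foot meets the slab, at about 0.016 the arm is cocked and bound. Then the push force rises steeply: lean on it with 18 to 25 N, so that about 10 N stay on the slab when you let go.
- clamp_tilt (a joint): Tilt of the arm, whose head has play on the bar, rad. About -0.04: tipped forward, as it hangs by its own weight. +0.04 and more: cocked, spindle end high, as it stands when the foot bears on the work and the head bites (0.06 to 0.07 when tight). A sideways pull of some 10 N on the handle before it is tight can uncock the arm, and it rides up; then push it down again.
- handle (a point): Red wing handle on top of the clamp's upright spindle: the middle of its flat wing, on the spindle's axis. The wing is 48 mm long (along x here), 12 mm thick (y) and 26 mm high (z); its centre is 35 mm above the arm's flat top, 22 mm are free below it. Grip it across the 12 mm from above and let the hand follow as it shifts a few mm.
- clamp_screw (a joint): Turn of the handle, rad, growing clockwise seen from above (tightening); starts at -0.5 to 0.5. It feeds down 0.95 mm per rad (6 mm a turn), the handle too. It turns freely with 0.04 N m; once the arm is bound on the slab, each rad adds about 13 N of clamping force and each N about 0.0045 N m of torque: 0.17 N m at 30 N, 0.24 at 45 N, 0.36 at 70 N.
- foot (a point): Underside of the clamp's round swivel foot, 26 mm in diameter, at the lower end of the spindle, 56 mm below the arm's flat top when the screw joint is 0. It comes down on the slab 43 mm before the stop's face.
- clamp_foot: The same foot as a part. Firmly tight means that it presses on the slab with 25 to 70 N, best about 45 N; above 75 N it dents the wax.
- needle_file: Bystander: needle file with a green handle, lying on the board to the left of the slab.
- offcut: Bystander: small blue wax offcut on the board to the right of the slab.
- torch: Bystander: brass hand torch lying on the bench at the left.
- loupe: Bystander: brass magnifier on a foot, at the left.
- charcoal: Bystander: black charcoal block at the right.
- pliers: Bystander: red-handled pliers at the right.
- hammer: Bystander: small hammer at the right.
- flux_jar: Bystander: small jar at the left.
Not all that is in view belongs to the job. Of the things shaped like the slab, the green one is meant.

How it is judged:
By the outcome, as a careful person would: the job done as asked, in the order asked, and still so for the second after the job is handed in, with the robot touching nothing.
It also fails if it takes over 72 s, if anything falls off the work surface, if the arm or the gripper's body presses on something with over 40 N, if the wrist force passes 120 N, or if a joint passes its speed limit or range.

## Working session

There is one attempt and no reset: what is moved stays moved. The work goes in short steps, Python scripts to look and compute and a tool call to move; the robot and the scene stay as the last step left them, time stands still between calls to the robot, and variables do not carry over. Pictures are saved under pics/ and viewed, about 8 in all and at most 12, crops included, and the job is handed in when it is done.

Besides the shell and the picture viewer there is one more tool, called in YAML: its name, and indented under it one key for each argument. send_rows: Moves the arm, as the interface text tells. Its arguments: {"type":"object","properties":{"steps":{"type":"array","items":{"type":"array","items":{"type":"array","items":{"type":"number"}}}},"squeeze":{"type":"number"}},"required":["steps"]}

```bash
mkdir -p pics; cat > h.py <<'E'
import numpy as np, cv2
from rig import robot
from scipy.spatial.transform import Rotation as Rn
def grab(n,save=None):
    s=robot.sense(); im,d=robot.get_image(n); m=robot.camera_model(n)
    if 'R' in m: R,t=np.array(m['R']),np.array(m['t'])
    else:
        H=np.array(m['hand_eye']); A=Rn.from_quat(s['ee_rot']).as_matrix()
        Rw=A@H[:3,:3]; c=A@H[:3,3]+np.array(s['tool_pos']); R=Rw.T; t=-R@c
    if save: cv2.imwrite(save,im[:,:,::-1])
    return im,d,np.array(m['mtx']),R,t.reshape(3)
def cloud(d,K,R,t):
    v,u=np.mgrid[:d.shape[0],:d.shape[1]]
    P=np.stack([(u-K[0,2])/K[0,0]*d,(v-K[1,2])/K[1,1]*d,d],-1)
    W=(P-t)@R; W[d<=0]=np.nan
    return W
def proj(X,K,R,t):
    p=(R@np.array(X)+t); p=K@p; return p[:2]/p[2]
E
python3 - <<'E'
from h import *
a=grab('scene','pics/scene.png');b=grab('side','pics/side.png');c=grab('wrist')
for n,g in zip('abc',(a,b,c)): np.savez(n+'.npz',im=g[0],d=g[1],K=g[2],R=g[3],t=g[4])
for g in (a,b,c): print((-g[3].T@g[4]).round(), g[3][2].round(2))
print(robot.sense())
E
```

```text
[1094.  468. 1414.] [-0.39 -0.32 -0.86]
[  306. -1017.   838.] [ 0.16  0.8  -0.58]
[549.  77. 373.] [-0.   -0.3  -0.95]
{'clock': 0.15, 'joints': array([-1.34203491e-01,  3.26800682e-01, -1.93357421e-01,  1.05199356e+00,
        1.85372709e-05,  1.43657946e+00]), 'joint_vel': array([-0.00065346, -0.00127288,  0.00191794,  0.0010042 ,  0.00086752,
       -0.00044509]), 'joint_efforts': array([ 1.04211274e-03, -4.43704247e+01,  2.62664723e+01,  1.04285317e-02,
       -1.23322516e-04, -3.51401161e-05]), 'tool_pos': array([5.49583153e+02, 7.11362173e-02, 2.49665735e+02]), 'ee_rot': array([ 9.99999770e-01,  6.68080907e-06, -6.70332056e-04, -9.98622078e-05]), 'ft_force': array([-0.00931675, -1.02415084,  0.20260818]), 'moment': array([-0.01195898, -0.0450766 , -0.03748866]), 'gripper_width': 84.88709194602195}
```

View pics/scene.png

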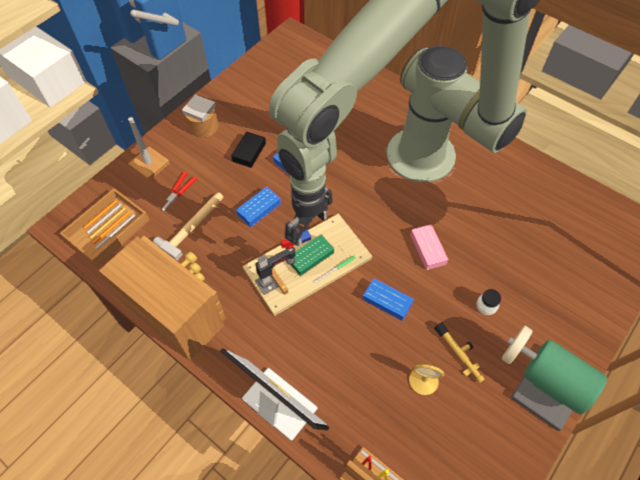

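View pics/side.png

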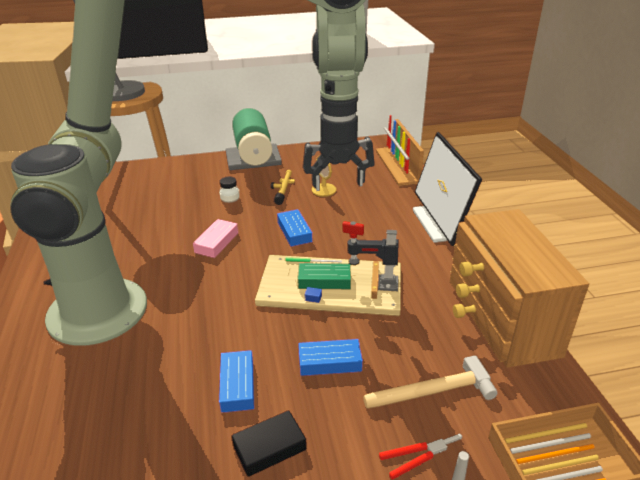

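The scene picture shows the green slab at scene (312,253) and side (325,276), on the board under the clamp arm. The other slab-like blocks are blue (259,206; 388,299) and pink (430,246), so only the green one fits. Now I measure.

```bash
cat > m.py <<'E'
from h import *
def rect(P):
    r=cv2.minAreaRect(P[:,:2].astype(np.float32)); return np.round(r[0],1),np.round(r[1],1),round(r[2],2)
for n in 'ab':
    z=np.load(n+'.npz'); W=cloud(z['d'],z['K'],z['R'],z['t']); hsv=cv2.cvtColor(z['im'],cv2.COLOR_RGB2HSV); H,S,V=[hsv[...,i].astype(int) for i in range(3)]
    near=(abs(W[...,0]-560)<300)&(abs(W[...,1])<350)
    g=near&(H>60)&(H<90)&(S>120)&(W[...,2]>35)&(W[...,2]<60)
    P=W[g]; print(n,'green',len(P),P.mean(0).round(1),rect(P) if len(P) else '', np.percentile(P[:,2],[5,50,95]).round(1))
    c=P.mean(0)
    loc=np.hypot(W[...,0]-c[0],W[...,1]-c[1])<220
    b=loc&(abs(W[...,2]-18)<5)&(H<30); P=W[b]; print(' board',len(P),rect(P),np.median(P[:,2]))
    r=loc&((H<6)|(H>174))&(S>170)&(W[...,2]>60)&(W[...,2]<160); P=W[r]; print(' red',len(P),P.mean(0).round(1),P.min(0).round(1),P.max(0).round(1),rect(P))
    k=loc&(V<90)&(W[...,2]>60)&(W[...,2]<180)&(S<110);P=W[k]; print(' dark',len(P),P.min(0).round(1),P.max(0).round(1),rect(P))
    k=loc&(S<60)&(V>90)&(W[...,2]>100)&(W[...,2]<200);P=W[k]; print(' bar',len(P),P.mean(0).round(1) if len(P) else 0)
z=np.load('c.npz');cv2.imwrite('pics/wrist.png',z['im'][...,::-1])
z=np.load('b.npz');cv2.imwrite('pics/sidecrop.png',cv2.resize(z['im'][210:320,250:410,::-1],None,fx=5,fy=5,interpolation=cv2.INTER_CUBIC))
E
python3 m.py
```

```text
a green 623 [511.1 -26.5  48.4] (array([511.6, -25.5]), array([102.6, 119.4]), 54.11) [39.8 48.8 54.4]
 board 3345 (array([507.1, -82.6]), array([279.4, 322.6]), 71.14) 18.897518705363407
 red 21 [588.  -48.1 143.1] [567.4 -56.7 118.1] [622.7 -41.  159.3] (array([595. , -50.2]), array([ 9.3, 56.6]), 79.56)
 dark 342 [565.1 -89.7  80.5] [670.8 -35.4 143.4] (array([615.4, -62.3]), array([ 27.1, 109.1]), 72.25)
 bar 136 [637.6 -68.5 146.2]
b green 833 [507.2 -42.   46.7] (array([508.9, -33.7]), array([ 62.2, 113.5]), 76.04) [37.2 48.  50.9]
 board 4193 (array([522.3, -30.7]), array([179.1, 319.3]), 71.48) 18.60218207537693
 red 96 [582.2 -57.7 140. ] [550.3 -73.4 114.3] [619.6 -39.4 159.7] (array([583.2, -59.5]), array([11.4, 75.7]), 65.14)
 dark 713 [558.3 -93.8  77. ] [664.8 -45.4 137.6] (array([612. , -64.6]), array([ 28.9, 108.6]), 70.5)
 bar 194 [627.5 -69.5 147.4]
```

View pics/wrist.png

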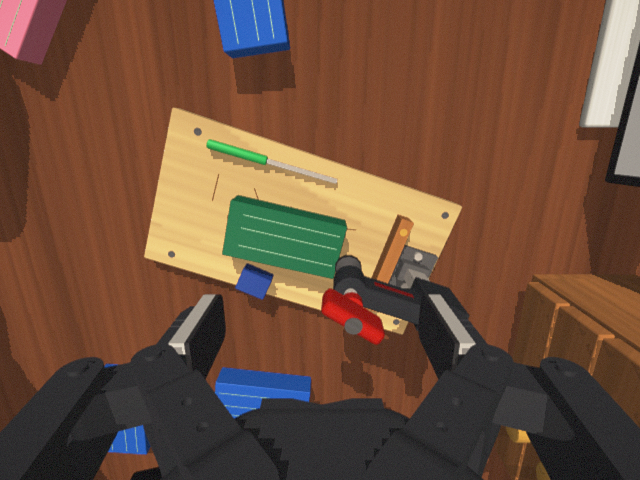

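View pics/sidecrop.png

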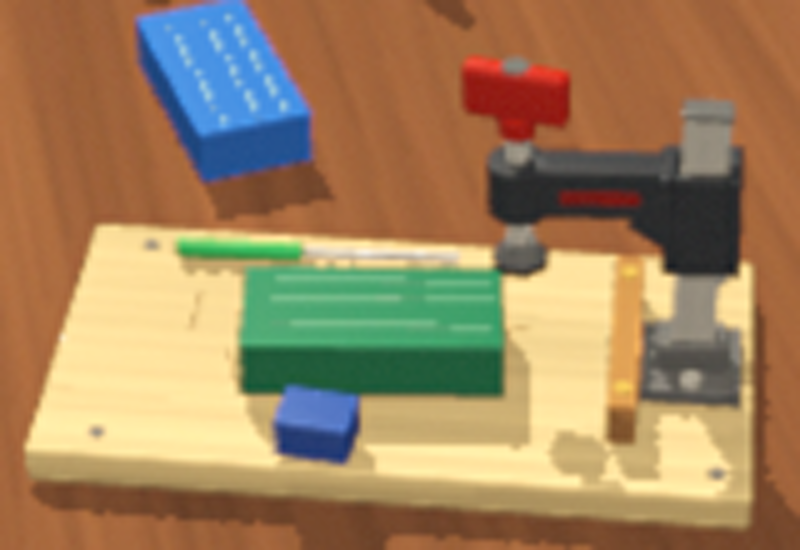

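The wrist picture shows the slab top with corners near (233,197), (347,222), (333,277) and (224,254). The offcut is close to its right side (255,281), the file is at left, the stop is at (394,250), and the handle is at (352,315) with its wing oblique. Next I fit exact poses from the wrist view.

```bash
cat > m2.py <<'E'
from h import *
from m import rect
z=np.load('c.npz'); K,R,t=z['K'],z['R'],z['t']; W=cloud(z['d'],K,R,t); hsv=cv2.cvtColor(z['im'],cv2.COLOR_RGB2HSV); H,S,V=[hsv[...,i].astype(int) for i in range(3)]
v,u=np.mgrid[:480,:640]
def onplane(h):
    P=np.stack([(u-K[0,2])/K[0,0],(v-K[1,2])/K[1,1],np.ones_like(u)],-1)@R
    c=-R.T@t; s=(h-c[2])/P[...,2]; return c+P*s[...,None]
def big(m):
    n,l,st,_=cv2.connectedComponentsWithStats(m.astype(np.uint8)); return l==1+np.argmax(st[1:,4])
# board
b=(abs(W[...,2]-18)<6)&(v<340)&(H>12)&(H<32)&(V>120); b=big(b)
X=onplane(18)[b]; print('board',rect(X),np.nanmedian(W[b][:,2]))
hull=cv2.convexHull(X[:,:2].astype(np.float32)); 
q=cv2.boxPoints(cv2.minAreaRect(hull)); print(q.round(1))
g=big((H>65)&(H<90)&(S>100)&(abs(u-285)<80)&(abs(v-235)<60)&(W[...,2]>43)); X=onplane(48)[g]; print('slab',g.sum(),rect(X),np.nanmedian(W[g][:,2]))
yaw=np.deg2rad(-18.5)
r=((H<6)|(H>174))&(S>150)&(v>270)&(v<360)&(u>310)&(u<400); r=big(r); P=W[r]; print('red',np.nanmin(P,0),np.nanmax(P,0)); P=P[P[:,2]>np.nanmax(P[:,2])-6]; print(rect(P),np.median(P[:,2]))
k=(V<70)&(S<120)&(v<340)&(v>250)&(u>330)&(u<470)&(W[...,2]>85)&(W[...,2]<150); P=W[k]; print('arm top z',np.percentile(P[:,2],[50,80,90,97])); P=P[P[:,2]>np.percentile(P[:,2],80)-4]; print(rect(P))
k=(H<20)&(S>120)&(u>375)&(u<415)&(v>210)&(v<290)&(W[...,2]>32)&(W[...,2]<48);P=W[k];print('fence',rect(P),np.median(P[:,2]))
k=(H>105)&(H<125)&(S>120)&(u>230)&(u<280)&(v>255)&(v<305)&(W[...,2]>25);P=W[k];print('offcut',rect(P),np.nanmax(P[:,2]))
k=(u>200)&(u<345)&(v>135)&(v<190)&(W[...,2]>20)&(W[...,2]<60);P=W[k];print('file',rect(P),np.nanmax(P[:,2]))
E
python3 m2.py | sed -n '11,$p'
```

```text
board (array([523.1, -31. ]), array([169.4, 318.1]), 71.4) 17.773169466705276
[[ 345.4  -60.6]
 [ 646.9 -162. ]
 [ 700.9   -1.5]
 [ 399.4  100. ]]
slab 5861 (array([509.5, -30.1]), array([ 60.4, 118.3]), 76.61) 47.77913605062825
red [ 548.01496739 -188.5887806    -1.58503976] [628.58676849 -30.65971605 180.70729829]
(array([569.4, -46.3]), array([11.8, 46.2]), 58.32) 177.72598082521233
arm top z [130.05076809 132.23341194 132.81224956 133.49126324]
(array([610.8, -60.8]), array([ 27.7, 109.9]), 71.7)
fence (array([625.5, -45.9]), array([72.2, 14.5]), 71.52) 39.63325232774952
offcut (array([472.3, -84.9]), array([26.5, 32.8]), 64.34) 40.28815898013301
file (array([497.3,  44.1]), array([ 48.7, 135.6]), 86.73) 29.622349470312848
```

send_rows:
  steps:
    - [[-0.0125, -0.0003, -0.01, 7.15, 0.65], [-0.0125, -0.0003, -0.01, 7.15, 0.65], [-0.0125, -0.0003, -0.01, 7.15, 0.65], [-0.0125, -0.0003, -0.01, 7.15, 0.65], [-0.0125, -0.0003, -0.01, 7.15, 0.65], [-0.0125, -0.0003, -0.01, 7.15, 0.65], [-0.0125, -0.0003, -0.01, 7.15, 0.65], [-0.0125, -0.0003, -0.01, 7.15, 0.65], [-0.0125, -0.0003, -0.01, 7.15, 0.65], [-0.0125, -0.0003, -0.01, 7.15, 0.65], [0, 0, 0, 0, 0.65], [0, 0, 0, 0, 0.65]]

```text
clock: 1.15
tool_pos: [424.5, -2.9, 150.1]
ee_rot: [0.813, 0.583, -0.0, -0.0]
ft_force: [0.5, 0.3, 0.9]
gripper_width: 29.9
```

send_rows:
  steps:
    - [[0, 0, -0.02, 0, 0.65], [0, 0, -0.02, 0, 0.65], [0, 0, -0.02, 0, 0.65], [0, 0, -0.02, 0, 0.65], [0, 0, -0.02, 0, 0.65], [0, 0, -0.004, 0, 0.65], [0, 0, 0, 0, 0.65], [0, 0, 0, 0, 0.65]]

```text
clock: 1.82
tool_pos: [426.1, -3.1, 46.9]
ee_rot: [0.812, 0.584, 0.0, 0.0]
ft_force: [0.8, 0.0, 0.1]
gripper_width: 29.8
```

```bash
python3 - <<'E'
from h import *
grab('wrist','pics/w2.png'); s=robot.sense(); print(s['tool_pos'],s['ft_force'])
E
```

```text
[426.40517599  -3.17091817  47.29371186] [-0.24839378  0.1862533   0.27967936]
```

View pics/w2.png

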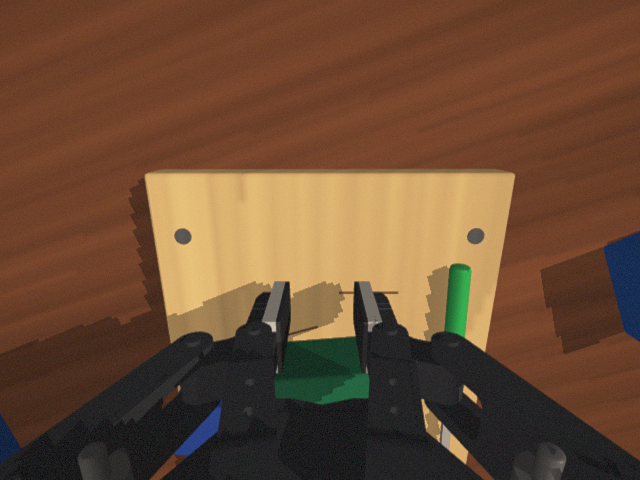

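The fingers are behind the near end and clear of the offcut and the file. Pushing now.

send_rows:
  steps:
    - [[0.00285, -0.00095, 0, 0, 0.65], [0.00285, -0.00095, 0, 0, 0.65], [0.00285, -0.00095, 0, 0, 0.65], [0.00285, -0.00095, 0, 0, 0.65], [0.00285, -0.00095, 0, 0, 0.65], [0.00285, -0.00095, 0, 0, 0.65], [0.00285, -0.00095, 0, 0, 0.65], [0.00285, -0.00095, 0, 0, 0.65], [0.00285, -0.00095, 0, 0, 0.65], [0.00285, -0.00095, 0, 0, 0.65], [0.00285, -0.00095, 0, 0, 0.65], [0.00285, -0.00095, 0, 0, 0.65]]

```text
clock: 2.87
tool_pos: [459.9, -14.7, 46.2]
ee_rot: [0.812, 0.584, 0.0, 0.0]
ft_force: [-1.2, 0.9, 0.5]
gripper_width: 30.1
```

send_rows:
  steps:
    - [[0.00285, -0.00095, 0, 0, 0.65], [0.00285, -0.00095, 0, 0, 0.65], [0.00285, -0.00095, 0, 0, 0.65], [0.0019, -0.00064, 0, 0, 0.65], [0.0019, -0.00064, 0, 0, 0.65], [0.0019, -0.00064, 0, 0, 0.65], [0, 0, 0, 0, 0.65], [0, 0, 0, 0, 0.65]]

```text
clock: 3.53
tool_pos: [473.9, -19.4, 46.3]
ee_rot: [0.812, 0.584, 0.0, 0.0]
ft_force: [-0.7, 0.4, -1.5]
gripper_width: 29.8
```

```bash
cat > m3.py <<'E'
from h import *
import sys
def bd(p): d=np.array(p)[:2]-[523.1,-31]; a=np.deg2rad(-18.5); return np.array([d@[np.cos(a),np.sin(a)],d@[-np.sin(a),np.cos(a)]])
def slab(n='side'):
    g=grab(n); K,R,t=g[2:]; W=cloud(g[1],K,R,t); hsv=cv2.cvtColor(g[0],cv2.COLOR_RGB2HSV); H,S,V=[hsv[...,i].astype(int) for i in range(3)]
    m=(H>60)&(H<90)&(S>100)&(abs(W[...,2]-48)<7)&(abs(W[...,0]-545)<110)&(abs(W[...,1]+40)<60)
    P=W[m]; B=np.array([bd(p) for p in P]); r=cv2.minAreaRect(B.astype(np.float32))
    print(n,m.sum(),'centre',np.round(r[0],1),np.round(r[1],1),round(r[2],1),'x range',np.percentile(B[:,0],[.5,99.5]).round(1),'y',np.percentile(B[:,1],[.5,99.5]).round(1)); return g,W,B
if __name__=='__main__':
    s=robot.sense(); print(s['tool_pos'],bd(s['tool_pos']),s['ft_force']); slab('side'); slab('scene')
E
python3 m3.py
```

```text
[473.89732161 -19.35783122  46.29184851] [-50.35417819  -4.57169491] [-0.74367954  0.37860537 -1.453835  ]
side 914 centre [ 19.4 -11.9] [117.9  64.2] 1.8 x range [-38.2  77.8] y [-42.  18.]
scene 606 centre [20.  -9.9] [124.7  61.7] 0.4 x range [-38.8  81.6] y [-39.7  20.2]
```

send_rows:
  steps:
    - [[0.00142, -0.00048, 0, 0, 0.65], [0.00142, -0.00048, 0, 0, 0.65], [0.00142, -0.00048, 0, 0, 0.65], [0.00142, -0.00048, 0, 0, 0.65], [0.00142, -0.00048, 0, 0, 0.65], [0.00142, -0.00048, 0, 0, 0.65], [0.00142, -0.00048, 0, 0, 0.65], [0.00142, -0.00048, 0, 0, 0.65]]

```text
clock: 4.3
tool_pos: [484.7, -22.9, 46.3]
ee_rot: [0.812, 0.584, -0.0, -0.0]
ft_force: [-4.9, 1.5, 4.4]
gripper_width: 30.2
```

send_rows:
  steps:
    - [[0.00095, -0.00032, 0, 0, 0.65], [0.00095, -0.00032, 0, 0, 0.65]]

```text
clock: 4.47
tool_pos: [485.5, -23.2, 46.2]
ee_rot: [0.812, 0.584, -0.001, -0.001]
ft_force: [-6.1, 1.7, 3.8]
gripper_width: 30.0
```

send_rows:
  steps:
    - [[0.00095, -0.00032, 0, 0, 0.65], [0, 0, 0, 0, 0.65]]

```text
clock: 4.63
tool_pos: [487.4, -23.9, 46.2]
ee_rot: [0.812, 0.584, -0.0, -0.0]
ft_force: [-0.8, 0.7, -0.8]
gripper_width: 29.8
```

send_rows:
  steps:
    - [[0.00095, -0.00032, 0, 0, 0.65], [0.00047, -0.00016, 0, 0, 0.65]]

```text
clock: 4.8
tool_pos: [488.7, -24.3, 46.2]
ee_rot: [0.812, 0.584, -0.0, -0.0]
ft_force: [-4.9, 1.0, 3.3]
gripper_width: 30.2
```

send_rows:
  steps:
    - [[0.00047, -0.00016, 0, 0, 0.65], [0, 0, 0, 0, 0.65]]

```text
clock: 4.97
tool_pos: [488.7, -24.3, 46.2]
ee_rot: [0.812, 0.584, -0.0, -0.001]
ft_force: [-5.9, 1.9, 4.3]
gripper_width: 30.1
```

```bash
python3 m3.py
```

```text
[488.72868699 -24.30532433  46.19768887] [-34.71938095  -4.55745836] [-5.90822195  1.9224713   4.3168668 ]
side 922 centre [ 35.  -10.6] [118.4  64. ] 0.8 x range [-23.4  93.7] y [-42.   19.1]
scene 558 centre [34.2 -9.2] [121.7  59.6] 0.5 x range [-22.8  94.3] y [-39.2  19.7]
```

send_rows:
  steps:
    - [[0.00047, -0.00016, 0, 0, 0.65], [0.00047, -0.00016, 0, 0, 0.65], [0, 0, 0, 0, 0.65]]

```text
clock: 5.32
tool_pos: [488.8, -24.3, 46.1]
ee_rot: [0.812, 0.584, -0.001, -0.001]
ft_force: [-6.6, 2.8, 6.1]
gripper_width: 30.0
```

send_rows:
  steps:
    - [[0.00047, -0.00016, 0, 0, 0.65], [0.00047, -0.00016, 0, 0, 0.65], [0, 0, 0, 0, 0.65]]

```text
clock: 5.57
tool_pos: [488.7, -24.4, 45.9]
ee_rot: [0.812, 0.584, -0.002, -0.002]
ft_force: [-8.4, 2.2, 7.0]
gripper_width: 29.4
```

send_rows:
  steps:
    - [[0.00047, -0.00016, 0, 0, 0.65], [0.00047, -0.00016, 0, 0, 0.65], [0, 0, 0, 0, 0.65]]

```text
clock: 5.82
tool_pos: [488.8, -24.4, 45.8]
ee_rot: [0.811, 0.584, -0.002, -0.003]
ft_force: [-10.7, 3.9, 8.8]
gripper_width: 29.8
```

The slab is flush: the force rises with no advance. Next I retreat, rise and shut the gripper.

send_rows:
  steps:
    - [[-0.0095, 0.0032, 0, 0, 0.65], [-0.0095, 0.0032, 0, 0, 0.65], [-0.0095, 0.0032, 0, 0, 0.65], [0, 0, 0.025, 0, 0.65], [0, 0, 0.03, 0, 1], [0, 0, 0.03, 0, 1], [0, 0, 0.03, 0, 1], [0, 0, 0.03, 0, 1], [0, 0, 0.03, 0, 1], [0, 0, 0.015, 0, 1], [0, 0, 0, 0, 1], [0, 0, 0, 0, 1]]

```text
clock: 6.82
tool_pos: [464.4, -16.1, 237.0]
ee_rot: [0.812, 0.584, 0.001, 0.001]
ft_force: [0.5, -0.6, -0.9]
gripper_width: 0.1
```

```bash
cat > m4.py <<'E'
from h import *
from m3 import bd
import sys
g=grab('wrist',sys.argv[1]); K,R,t=g[2:]; W=cloud(g[1],K,R,t); hsv=cv2.cvtColor(g[0],cv2.COLOR_RGB2HSV); H,S,V=[hsv[...,i].astype(int) for i in range(3)]
B=(W[...,:2]-[523.1,-31]); a=np.deg2rad(-18.5); B=np.stack([B@[np.cos(a),np.sin(a)],B@[-np.sin(a),np.cos(a)]],-1)
def rep(n,m,ref=None):
    m&=np.isfinite(W[...,2])
    if m.sum()<10: print(n,'none'); return
    P=B[m]; r=cv2.minAreaRect(P.astype(np.float32)); print(n,m.sum(),'centre',np.round(r[0],1),np.round(r[1],1),round(r[2],1),'x',np.percentile(P[:,0],[1,99]).round(1),'y',np.percentile(P[:,1],[1,99]).round(1),'z',np.percentile(W[m][:,2],[5,50,95]).round(1))
box=(B[...,0]>-70)&(B[...,0]<170)&(abs(B[...,1])<60)
z=W[...,2]
rep('slab',box&(H>60)&(H<90)&(S>100)&(abs(z-48)<5))
red=box&((H<6)|(H>174))&(S>150)&(z>90)&(z<190)&(B[...,0]<85); rep('wing',red)
if red.sum()>10: rep('wingtop',red&(z>np.percentile(z[red],95)-6))
rep('arm',box&(V<75)&(S<120)&(z>80)&(z<145)&(B[...,0]>85)&(B[...,0]<118)&(abs(B[...,1])<25))
rep('bar',box&(S<60)&(V>80)&(z>105)&(z<170)&(B[...,0]>105))
s=robot.sense(); print(s['tool_pos'],bd(s['tool_pos']),s['ft_force'])
E
python3 m4.py pics/w3.png
```

```text
slab 2166 centre [  4.9 -10.4] [58.3 61.2] 89.8 x [-25.2  24.4] y [-39.1  18.3] z [46.2 47.6 48.7]
wing 321 centre [50.9 -6.2] [ 6.7 49.2] 77.2 x [27.2 56. ] y [-8.7 -0.1] z [149.3 166.5 177.2]
wingtop 122 centre [36.8 -1.9] [ 4.6 19.8] 76.8 x [27.2 45. ] y [-6.1 -0.1] z [171.6 175.7 177.6]
arm none
bar none
[463.61862232 -15.88306057 235.9331138 ] [-61.20427277  -4.53796685] [-0.29662628 -0.55307616  0.46633379]
```

View pics/w3.png

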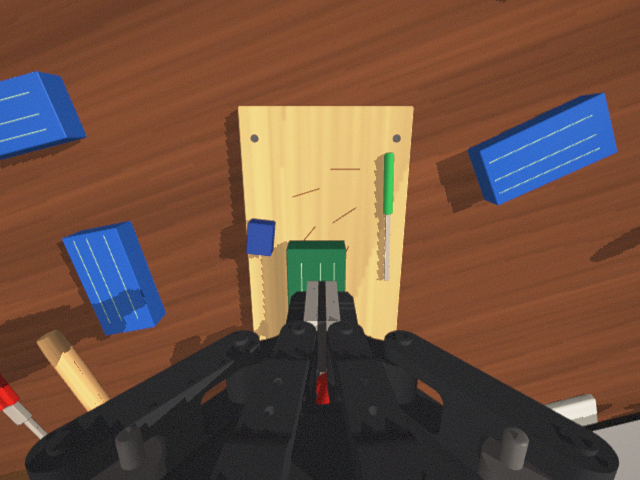

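The slab's near end is at bx = -25.2 with yaw about 0.2°, so it is flush and square. It sits 10 mm to the right of the midline but fully under the foot. Now I move over the push spot, world (622,-64).

send_rows:
  steps:
    - [[0.01975, -0.006, 0, 0, 1], [0.01975, -0.006, 0, 0, 1], [0.01975, -0.006, 0, 0, 1], [0.01975, -0.006, 0, 0, 1], [0.01975, -0.006, 0, 0, 1], [0.01975, -0.006, 0, 0, 1], [0.01975, -0.006, 0, 0, 1], [0.01975, -0.006, 0, 0, 1], [0, 0, -0.02, 0, 1], [0, 0, -0.02, 0, 1], [0, 0, -0.02, 0, 1], [0, 0, 0, 0, 1]]

```text
clock: 7.87
tool_pos: [618.1, -63.2, 169.8]
ee_rot: [0.812, 0.584, -0.003, -0.004]
ft_force: [-0.4, -0.2, -0.5]
gripper_width: 0.2
```

```bash
python3 m4.py pics/w4.png; python3 - <<'E'
from h import *
g=grab('side'); cv2.imwrite('pics/s4.png',cv2.resize(g[0][120:330,270:470,::-1],None,fx=2.8,fy=2.8))
E
```

```text
slab 9585 centre [35.3 -9.9] [ 59.1 118.5] 90.0 x [-23.   92.3] y [-38.9  18.8] z [46.5 47.7 48.8]
wing 3258 centre [49.5  0.7] [19.5 47.3] 73.4 x [26.7 70.7] y [-10.    8.7] z [174.4 177.6 179.3]
wingtop 3161 centre [49.2 -0.6] [12.  47.3] 76.2 x [26.7 70.7] y [-10.    8.7] z [175.  177.6 179.3]
arm 798 centre [100.8  -1.3] [31.2 27.8] 1.1 x [ 85.2 115.8] y [-14.4  12.6] z [ 93.3 132.  133.2]
bar 200 centre [137.1  -0.7] [12.8  5.2] 3.9 x [130.8 142.4] y [-3.   2.3] z [161.9 162.7 163.6]
[619.11157563 -63.3818305  172.25924687] [101.32495394  -0.24353585] [-0.81712438 -0.09804423 -0.24816971]
```

View pics/s4.png

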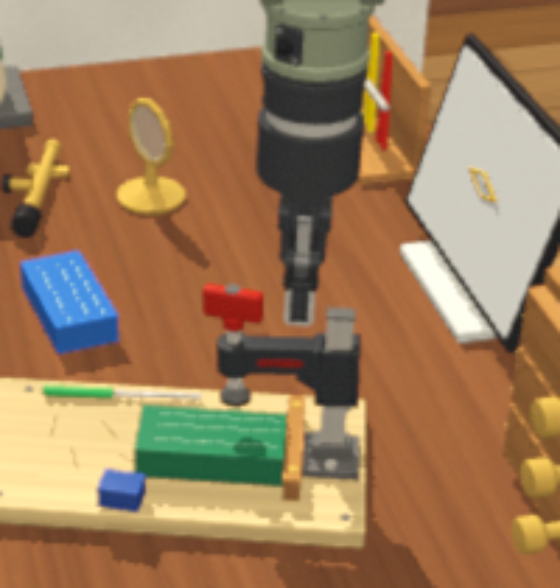

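Handle at (232,303), fingertip at (299,322) above the arm's flat top, bar at (340,330), and the foot is over the slab. Descending.

send_rows:
  steps:
    - [[0.002, -0.0006, -0.004, 0, 1], [0, 0, -0.004, 0, 1], [0, 0, -0.004, 0, 1], [0, 0, -0.003, 0, 1], [0, 0, -0.003, 0, 1], [0, 0, -0.003, 0, 1]]

```text
clock: 8.47
tool_pos: [623.9, -64.6, 155.3]
ee_rot: [0.812, 0.584, 0.0, 0.0]
ft_force: [1.4, 0.2, -0.9]
gripper_width: 0.1
```

send_rows:
  steps:
    - [[0, 0, -0.003, 0, 1], [0, 0, -0.003, 0, 1], [0, 0, -0.003, 0, 1], [0, 0, -0.003, 0, 1]]

```text
clock: 8.8
tool_pos: [624.0, -64.5, 143.5]
ee_rot: [0.812, 0.584, 0.0, 0.0]
ft_force: [-1.9, 1.1, 6.0]
gripper_width: 0.0
```

send_rows:
  steps:
    - [[0, 0, -0.003, 0, 1], [0, 0, -0.003, 0, 1], [0, 0, -0.003, 0, 1], [0, 0, -0.003, 0, 1]]

```text
clock: 9.13
tool_pos: [624.0, -64.6, 131.3]
ee_rot: [0.812, 0.584, 0.0, 0.0]
ft_force: [-2.8, 0.8, 6.3]
gripper_width: -0.2
```

send_rows:
  steps:
    - [[0, 0, -0.003, 0, 1], [0, 0, -0.002, 0, 1], [0, 0, -0.002, 0, 1]]

```text
clock: 9.38
tool_pos: [624.5, -64.7, 124.3]
ee_rot: [0.812, 0.584, 0.0, 0.001]
ft_force: [1.7, 0.0, 2.6]
gripper_width: -0.0
```

send_rows:
  steps:
    - [[0, 0, -0.0015, 0, 1], [0, 0, -0.0015, 0, 1]]

```text
clock: 9.55
tool_pos: [625.5, -65.1, 121.8]
ee_rot: [0.812, 0.584, 0.001, 0.001]
ft_force: [4.3, -0.4, 5.5]
gripper_width: 0.0
```

send_rows:
  steps:
    - [[0, 0, -0.0015, 0, 1], [0, 0, -0.001, 0, 1]]

```text
clock: 9.72
tool_pos: [626.0, -65.2, 120.8]
ee_rot: [0.812, 0.584, 0.002, 0.002]
ft_force: [-0.4, -0.3, 17.7]
gripper_width: -0.3
```

send_rows:
  steps:
    - [[0, 0, -0.001, 0, 1]]

```text
clock: 9.8
tool_pos: [626.1, -65.2, 120.6]
ee_rot: [0.812, 0.584, 0.002, 0.002]
ft_force: [-2.4, 0.4, 22.8]
gripper_width: -0.5
```

send_rows:
  steps:
    - [[0, 0, 0, 0, 1], [0, 0, 0, 0, 1]]

```text
clock: 9.97
tool_pos: [626.0, -65.3, 120.7]
ee_rot: [0.812, 0.584, 0.002, 0.002]
ft_force: [-0.5, 0.2, 16.4]
gripper_width: -0.1
```

send_rows:
  steps:
    - [[0, 0, -0.0006, 0, 1], [0, 0, 0, 0, 1]]

```text
clock: 10.13
tool_pos: [626.0, -65.3, 120.6]
ee_rot: [0.812, 0.584, 0.002, 0.002]
ft_force: [-2.2, -0.4, 19.0]
gripper_width: -0.1
```

send_rows:
  steps:
    - [[0, 0, -0.0004, 0, 1], [0, 0, 0, 0, 1], [0, 0, 0, 0, 1]]

```text
clock: 10.38
tool_pos: [626.1, -65.2, 120.6]
ee_rot: [0.812, 0.584, 0.002, 0.002]
ft_force: [-1.9, -0.9, 21.3]
gripper_width: -0.0
```

send_rows:
  steps:
    - [[0, 0, 0.004, 0, 1], [-0.0015, 0.0005, 0.008, 0, 1], [-0.002, 0.0007, 0.015, 0, 1], [0, 0, 0.03, 0, 1], [0, 0, 0.03, 0, 1], [0, 0, 0.025, 0, 1], [0, 0, 0, 0, 0.4], [0, 0, 0, 0, 0.4]]

```text
clock: 11.05
tool_pos: [620.8, -63.4, 229.9]
ee_rot: [0.812, 0.584, 0.001, 0.001]
ft_force: [-0.2, 0.3, 0.3]
gripper_width: 23.5
```

```bash
python3 m4.py pics/w5.png; python3 -c "
from h import *
print(robot.sense()['joints'].round(3))
g=grab('side'); cv2.imwrite('pics/s5.png',cv2.resize(g[0][210:320,310:430,::-1],None,fx=5,fy=5,interpolation=cv2.INTER_CUBIC))"
```

```text
slab 6948 centre [ 35.5 -10. ] [ 58.9 118.1] 90.0 x [-22.8  92.3] y [-38.9  18.6] z [46.4 47.7 48.9]
wing 1220 centre [55.  -0.3] [17.6 47.7] 84.4 x [31.9 77.2] y [-9.9  8.5] z [138.4 150.7 152.6]
wingtop 1140 centre [55.1 -0.7] [12.  47.7] 76.5 x [32.4 77.2] y [-9.9  8.5] z [148.1 150.8 152.6]
arm 924 centre [101.7  -1.6] [32.8 27.3] 1.1 x [ 85.9 117.7] y [-13.9  11.7] z [ 92.5 101.3 102.7]
bar 1165 centre [131.5  -0.9] [22.1 13.4] 0.4 x [121.1 141.9] y [-7.1  5.8] z [113.4 161.8 163.4]
[619.87991025 -63.18552982 228.28000887] [101.99129672   0.18641689] [-0.71885505  0.82041329 -0.61417758]
[-0.22   0.477 -0.02   1.074  0.     0.103]
```

View pics/s5.png

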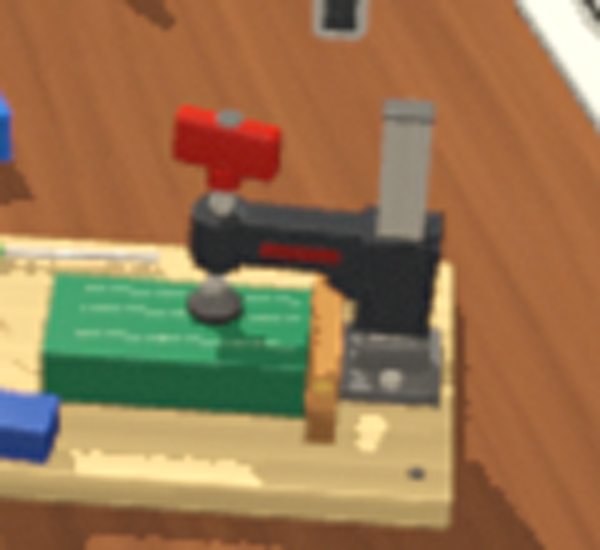

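The arm is cocked with the spindle end high, and the foot sits on the slab. The wing is at (227,145) in the crop, centre about bx 54.5, by -0.7, z 138. I turn the hand the long way round so the wrist has room for the tightening turn.

send_rows:
  steps:
    - [[-0.00378, 0.00118, 0, 6.93, 0.4], [-0.00378, 0.00118, 0, 6.93, 0.4], [-0.00378, 0.00118, 0, 6.93, 0.4], [-0.00378, 0.00118, 0, 6.93, 0.4], [-0.00378, 0.00118, 0, 6.93, 0.4], [-0.00378, 0.00118, 0, 6.93, 0.4], [-0.00378, 0.00118, 0, 6.93, 0.4], [-0.00378, 0.00118, 0, 6.93, 0.4], [-0.00378, 0.00118, 0, 6.93, 0.4], [-0.00378, 0.00118, 0, 6.93, 0.4], [-0.00378, 0.00118, 0, 6.93, 0.4], [-0.00378, 0.00118, 0, 6.93, 0.4]]

```text
clock: 12.15
tool_pos: [573.5, -48.8, 226.6]
ee_rot: [0.216, 0.976, 0.0, -0.002]
ft_force: [0.4, 0.3, 1.1]
gripper_width: 51.2
```

send_rows:
  steps:
    - [[0, 0, -0.002, 6.93, 0.4], [0, 0, -0.002, 6.93, 0.4], [0, 0, -0.002, 6.93, 0.4], [0, 0, -0.002, 6.93, 0.4], [0, 0, -0.002, 6.93, 0.4], [0, 0, -0.002, 6.93, 0.4], [0, 0, -0.002, 6.93, 0.4], [0, 0, -0.002, 6.93, 0.4], [0, 0, -0.002, 6.93, 0.4], [0, 0, -0.002, 6.93, 0.4], [0, 0, -0.002, 6.93, 0.4], [0, 0, -0.002, 6.93, 0.4]]

```text
clock: 13.15
tool_pos: [573.5, -48.9, 202.5]
ee_rot: [-0.486, 0.874, 0.001, -0.002]
ft_force: [0.9, 0.2, -0.1]
gripper_width: 51.1
```

send_rows:
  steps:
    - [[0, 0, 0, 0, 0.4], [0, 0, 0, 0, 0.4]]

```text
clock: 13.32
tool_pos: [573.9, -48.9, 203.2]
ee_rot: [-0.482, 0.876, 0.001, -0.001]
ft_force: [0.1, -0.4, 0.6]
gripper_width: 51.3
```

```bash
python3 m4.py pics/w6.png; python3 -c "
from h import *
s=robot.sense();print(s['joints'].round(3),s['gripper_width'],np.degrees(2*np.arctan2(s['ee_rot'][1],s['ee_rot'][0])),s['moment'])"
```

```text
slab 5016 centre [ 35.8 -10. ] [119.2  58.6] 0.0 x [-22.1  94.5] y [-38.8  18.5] z [46.6 47.7 48.7]
wing 1369 centre [56.4 -1. ] [16.  46.7] 75.3 x [34.7 79. ] y [-10.8   8.3] z [131.  150.4 152.4]
wingtop 1190 centre [56.4 -0.7] [11.5 46.7] 76.4 x [34.6 78.7] y [-10.3   8.5] z [147.7 150.7 152.5]
arm 1395 centre [101.5  -1. ] [33.  27.5] 0.3 x [ 85.4 117.8] y [-11.7   9.6] z [ 99.8 101.4 102.8]
bar 1542 centre [132.2  -0.8] [13.9 21.6] 90.0 x [121.7 142.7] y [-7.3  5.8] z [127.8 162.5 163.8]
[574.20599354 -49.02138867 203.55872892] [54.18329313 -0.87393945] [1.26898775 0.56889926 0.35118407]
[-0.213  0.41  -0.192  0.971  0.    -2.79 ] 51.10769916719431 237.65664792499078 [ 0.02410748 -0.00125673  0.00872864]
```

View pics/w6.png

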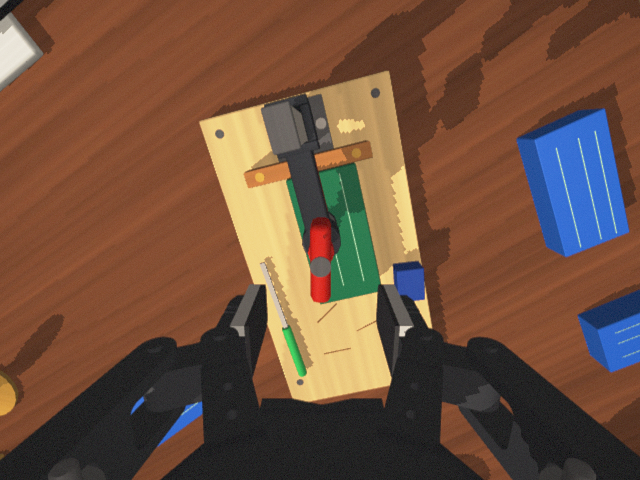

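The wing lies upright at (320,262), midway between the fingers and aligned with the hand. Descending to grip.

send_rows:
  steps:
    - [[0.001, -0.0003, -0.013, 0, 0.4], [0, 0, -0.013, 0, 0.4], [0, 0, -0.013, 0, 0.4], [0, 0, -0.013, 0, 0.4], [0, 0, -0.012, 0, 0.4], [0, 0, 0, 0, 0.4], [0, 0, 0, 0, 0.6], [0, 0, 0, 0, 0.7], [0, 0, 0, 0, 0.75], [0, 0, 0, 0, 0.75]]

```text
clock: 14.2
tool_pos: [576.6, -49.6, 141.7]
ee_rot: [-0.483, 0.875, -0.001, 0.001]
ft_force: [-0.4, 0.3, 0.2]
gripper_width: 21.5
```

send_rows:
  steps:
    - [[0, 0, 0, 0, 0.8], [0, 0, 0, 0, 0.84], [0, 0, 0, 0, 0.88], [0, 0, 0, 0, 0.92], [0, 0, 0, 0, 1], [0, 0, 0, 0, 1]]
  squeeze: 35

```text
clock: 14.7
tool_pos: [576.4, -49.9, 141.6]
ee_rot: [-0.483, 0.875, -0.001, 0.0]
ft_force: [-1.4, -1.4, 4.7]
gripper_width: 14.0
```

send_rows:
  steps:
    - [[0, 0, 0, 0, 1], [0, 0, 0, 0, 1]]

```text
clock: 14.87
tool_pos: [576.4, -49.9, 141.6]
ee_rot: [-0.483, 0.875, -0.001, 0.0]
ft_force: [-1.4, -1.0, 5.1]
gripper_width: 14.1
```

```bash
cat > st.py <<'E'
from h import *
from m3 import bd
s=robot.sense();print(s['joints'].round(3),s['gripper_width'],s['tool_pos'],bd(s['tool_pos']),'yaw',np.degrees(2*np.arctan2(s['ee_rot'][1],s['ee_rot'][0])),s['ft_force'].round(1),s['moment'].round(3))
E
python3 st.py
```

```text
[-2.140e-01  4.690e-01 -2.710e-01  8.290e-01 -1.000e-03 -2.793e+00] 14.070383583178028 [576.36337429 -49.86602249 141.60340461] [56.49719458 -0.99037873] yaw 237.80333040798044 [-1.4 -1.   5.1] [-0.245  0.3   -0.058]
```

send_rows:
  steps:
    - [[0, 0, 0, -5, 1], [0, 0, 0, -5, 1], [0, 0, 0, -5, 1], [0, 0, 0, -5, 1], [0, 0, 0, -5, 1], [0, 0, 0, -5, 1], [0, 0, 0, 0, 1]]

```text
clock: 15.45
tool_pos: [576.1, -50.2, 141.5]
ee_rot: [-0.239, 0.971, -0.001, -0.0]
ft_force: [-1.6, -2.5, 5.7]
gripper_width: 14.0
```

```bash
python3 st.py
```

```text
[-2.140e-01  4.690e-01 -2.710e-01  8.290e-01 -2.000e-03 -2.267e+00] 14.019907697594391 [576.11666995 -50.22794063 141.53402809] [56.37807733 -1.4118747 ] yaw 207.64745619952606 [-1.6 -2.5  5.7] [-0.479  0.577  0.106]
```

send_rows:
  steps:
    - [[0, 0, 0, -5, 1], [0, 0, 0, -5, 1], [0, 0, 0, -5, 1], [0, 0, 0, -5, 1], [0, 0, 0, -5, 1], [0, 0, 0, -5, 1], [0, 0, 0, 0, 1]]

```text
clock: 16.03
tool_pos: [575.7, -50.3, 141.4]
ee_rot: [0.02, 1.0, -0.001, -0.0]
ft_force: [-2.5, -1.9, 5.7]
gripper_width: 14.1
```

```bash
python3 st.py
```

```text
[-0.214  0.469 -0.272  0.83  -0.002 -1.744] 14.13330446548914 [575.69324426 -50.28574851 141.43744383] [55.99487544 -1.60105022] yaw 177.65173862563483 [-2.5 -1.9  5.7] [-0.553  0.845  0.185]
```

send_rows:
  steps:
    - [[0, 0, 0, -5, 1], [0, 0, 0, -5, 1], [0, 0, 0, -5, 1], [0, 0, 0, -5, 1], [0, 0, 0, 0, 1], [0, 0, 0, 0, 1]]

```text
clock: 16.53
tool_pos: [575.5, -50.2, 141.4]
ee_rot: [0.192, 0.981, -0.001, -0.0]
ft_force: [-2.9, -1.3, 6.9]
gripper_width: 14.0
```

```bash
python3 st.py
```

```text
[-0.214  0.469 -0.272  0.83  -0.002 -1.397] 14.004327945220618 [575.47941887 -50.23840643 141.36799869] [55.77707791 -1.6240024 ] yaw 157.8080378531807 [-2.9 -1.3  6.9] [-0.507  1.002  0.154]
```

send_rows:
  steps:
    - [[0, 0, 0, -5, 1], [0, 0, 0, -5, 1], [0, 0, 0, -5, 1], [0, 0, 0, -5, 1], [0, 0, 0, -5, 1], [0, 0, 0, -5, 1], [0, 0, 0, -5, 1], [0, 0, 0, -5, 1], [0, 0, 0, 0, 1], [0, 0, 0, 0, 1]]

```text
clock: 17.37
tool_pos: [575.3, -49.8, 141.3]
ee_rot: [0.516, 0.856, -0.001, -0.0]
ft_force: [-3.9, -2.4, 5.8]
gripper_width: 14.6
```

```bash
python3 st.py
```

```text
[-0.214  0.469 -0.272  0.831 -0.001 -0.699] 14.611359223640243 [575.25851296 -49.8322891  141.28489911] [55.43872468 -1.30896621] yaw 117.82415232997484 [-3.9 -2.4  5.8] [-0.144  0.972  0.208]
```

send_rows:
  steps:
    - [[0, 0, 0, -5, 1], [0, 0, 0, -5, 1], [0, 0, 0, -5, 1], [0, 0, 0, -5, 1], [0, 0, 0, -5, 1], [0, 0, 0, -5, 1], [0, 0, 0, 0, 1], [0, 0, 0, 0, 1]]

```text
clock: 18.03
tool_pos: [575.3, -49.5, 141.2]
ee_rot: [0.72, 0.694, -0.0, -0.0]
ft_force: [-2.5, -0.8, 4.9]
gripper_width: 13.9
```

```bash
python3 st.py
```

```text
[-0.213  0.469 -0.272  0.83  -0.    -0.176] 13.897408074733375 [575.28739574 -49.48100051 141.15438742] [55.3546494  -0.96666628] yaw 87.84554486316827 [-2.5 -0.8  4.9] [-0.097  0.804  0.213]
```

send_rows:
  steps:
    - [[0, 0, 0, -5, 1], [0, 0, 0, -5, 1], [0, 0, 0, 0, 1], [0, 0, 0, 0, 1]]

```text
clock: 18.37
tool_pos: [576.5, -49.6, 141.2]
ee_rot: [0.778, 0.629, 0.0, 0.0]
ft_force: [-0.9, -0.5, 3.3]
gripper_width: 14.5
```

```bash
python3 st.py
```

```text
[-0.213  0.47  -0.271  0.828  0.    -0.002] 14.520872179925792 [576.51466519 -49.63596397 141.15070875] [56.56766868 -0.72420348] yaw 77.90305388897696 [-0.9 -0.5  3.3] [-0.048  0.003 -0.239]
```

send_rows:
  steps:
    - [[0, 0, 0, 0, 0.8], [0, 0, 0, 0, 0.7], [0, 0, 0, 0, 0.6], [0, 0, 0, 0, 0.55], [0, 0, 0, 0, 0.55], [0, 0, 0.015, 0, 0.55], [0, 0, 0.025, 0, 0.55], [0, 0, 0.025, 0, 0.55], [0, 0, 0.025, 0, 0.55], [0, 0, 0.02, 0, 0.55], [0, 0, 0, 0, 0.55], [0, 0, 0, 0, 0.55]]

```text
clock: 19.37
tool_pos: [576.8, -49.6, 251.9]
ee_rot: [0.778, 0.628, 0.001, 0.001]
ft_force: [-0.4, -0.2, -0.3]
gripper_width: 38.5
```

```bash
python3 m4.py pics/w7.png; python3 -c "
from h import *
g=grab('side'); cv2.imwrite('pics/s7.png',cv2.resize(g[0][210:320,290:430,::-1],None,fx=5,fy=5,interpolation=cv2.INTER_CUBIC))"
```

```text
slab 5474 centre [ 35.1 -10. ] [118.  59.] 0.0 x [-23.1  92. ] y [-38.9  18.4] z [46.5 47.7 48.9]
wing 960 centre [55.2 -0.6] [47.8 17.7] 4.9 x [32.1 78. ] y [-10.4   8. ] z [127.2 149.7 152. ]
wingtop 789 centre [55.9 -0.9] [47.1 11.9] 12.6 x [33.  78.2] y [-10.1   8. ] z [147.4 150.1 152.1]
arm 621 centre [101.5  -1.4] [32.9 27.1] 0.3 x [ 85.6 117.7] y [-14.4  12.1] z [ 86.5 101.7 103.4]
bar 969 centre [131.6  -0.9] [13.4 22.5] 89.8 x [121.  141.9] y [-7.4  5.5] z [111.9 157.4 163.3]
[575.96863166 -49.43184484 250.59614417] [55.98508421 -0.70389147] [0.03117174 0.90735392 0.4644653 ]
```

View pics/s7.png

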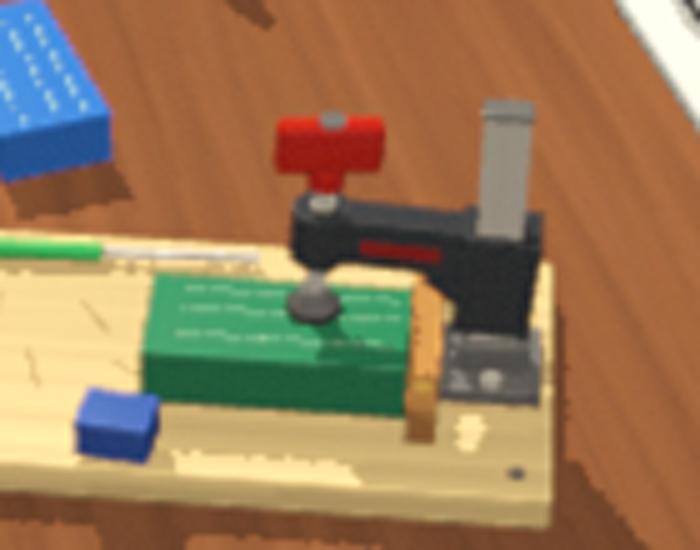

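The clamp is cocked, the foot is on the slab, and the wing turned about 154° (the hand 160°). The torque sign flipped on the last step, which could be a slip, so I regrip on the wing's actual angle and feel the torque.

send_rows:
  steps:
    - [[0, 0, -0.02, 3.1, 0.55], [-0.0005, 0.0001, -0.02, 3.1, 0.55], [0, 0, -0.02, 0, 0.55], [0, 0, -0.02, 0, 0.55], [0, 0, -0.02, 0, 0.55], [0, 0, -0.012, 0, 0.55], [0, 0, 0, 0, 0.55], [0, 0, 0, 0, 0.7], [0, 0, 0, 0, 0.8], [0, 0, 0, 0, 0.88], [0, 0, 0, 0, 1], [0, 0, 0, 0, 1]]
  squeeze: 40

```text
clock: 20.47
tool_pos: [575.6, -49.5, 139.2]
ee_rot: [0.743, 0.669, 0.0, 0.0]
ft_force: [-0.2, -0.8, -2.7]
gripper_width: 14.2
```

```bash
python3 st.py
```

```text
[-0.213  0.471 -0.276  0.824 -0.    -0.109] 14.187748320701907 [575.59547139 -49.51408397 139.15219607] [55.65730236 -0.90028627] yaw 84.01293874779189 [-0.2 -0.8 -2.7] [-0.065  0.119 -0.029]
```

send_rows:
  steps:
    - [[0, 0, 0, -2, 1], [0, 0, 0, -2, 1], [0, 0, 0, 0, 1]]

```text
clock: 20.72
tool_pos: [575.6, -49.5, 139.1]
ee_rot: [0.766, 0.643, 0.0, 0.0]
ft_force: [-0.7, -0.3, -1.3]
gripper_width: 14.1
```

```bash
python3 st.py
```

```text
[-0.213  0.471 -0.276  0.824 -0.    -0.039] 14.100506535080275 [575.59423319 -49.46191155 139.11907772] [55.6395736  -0.85120282] yaw 80.0239454540289 [-0.7 -0.3 -1.3] [-0.09   0.076  0.219]
```

send_rows:
  steps:
    - [[0, 0, 0, -3, 1], [0, 0, 0, -3, 1], [0, 0, 0, 0, 1]]

```text
clock: 20.97
tool_pos: [575.6, -49.4, 139.1]
ee_rot: [0.798, 0.602, 0.0, 0.0]
ft_force: [0.6, -1.7, -1.2]
gripper_width: 14.5
```

```bash
python3 st.py
```

```text
[-0.213  0.471 -0.276  0.824 -0.     0.065] 14.522648755340382 [575.63126477 -49.40602378 139.10364911] [55.65695807 -0.78645283] yaw 74.05296939837213 [ 0.6 -1.7 -1.2] [-0.116  0.164  0.277]
```

The torque reads 0.22–0.28 N·m while turning, about 40–52 N on the slab, so it is firmly tight. Releasing and clearing.

send_rows:
  steps:
    - [[0, 0, 0, 0, 0.8], [0, 0, 0, 0, 0.7], [0, 0, 0, 0, 0.6], [0, 0, 0, 0, 0.55], [0, 0, 0, 0, 0.55], [0, 0, 0.015, 0, 0.55], [0, 0, 0.025, 0, 0.55], [0, 0, 0.025, 0, 0.55], [0, 0, 0.025, 0, 0.55], [0, 0, 0.02, 0, 0.55], [0, 0, 0, 0, 0.55], [0, 0, 0, 0, 0.55]]

```text
clock: 21.97
tool_pos: [576.4, -49.6, 250.1]
ee_rot: [0.798, 0.602, 0.001, 0.001]
ft_force: [-0.6, -0.3, -0.6]
gripper_width: 38.5
```

```bash
python3 m4.py pics/w8.png; python3 st.py; python3 -c "
from h import *
g=grab('side'); cv2.imwrite('pics/s8.png',cv2.resize(g[0][210:320,250:430,::-1],None,fx=4,fy=4,interpolation=cv2.INTER_CUBIC))"
```

```text
slab 5523 centre [ 35.1 -10.3] [ 59.  118.2] 89.8 x [-23.2  92.1] y [-38.9  18.4] z [46.5 47.7 48.9]
wing 967 centre [55.5 -0.7] [48.  17.7] 2.0 x [31.9 78.4] y [-8.9  7. ] z [127.1 149.6 152. ]
wingtop 797 centre [55.9 -0.9] [47.1 11.9] 7.3 x [32.9 78.4] y [-8.6  6.3] z [147.3 150.  152.1]
arm 569 centre [103.5   1.1] [27.2 33.2] 79.7 x [ 86.7 117.7] y [-14.7  12.5] z [ 85.8 101.6 103.2]
bar 975 centre [131.7  -0.8] [22.8 13.3] 1.6 x [120.9 142.1] y [-7.4  5.5] z [111.7 157.8 163.3]
[575.56222416 -49.40666816 248.73032187] [55.5916897  -0.80897082] [ 0.33960024 -0.21860043  0.9126345 ]
[-0.213  0.378 -0.121  1.072  0.     0.065] 38.80493981424978 [575.56222416 -49.40666816 248.73032187] [55.5916897  -0.80897082] yaw 74.02853445242874 [ 0.3 -0.2  0.9] [-0.004  0.008 -0.006]
```

View pics/s8.png

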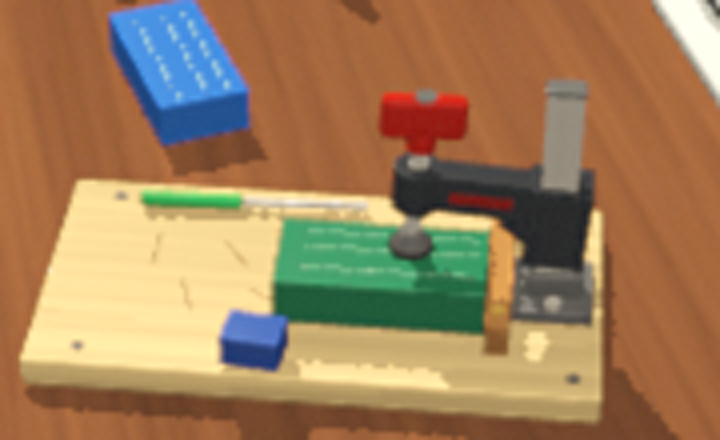

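The slab is flush at the stop (490,285), the arm is cocked with the foot pressed on the slab at (410,240), and the file and offcut have not moved. The wing turned about another 5°. Handing in.

```bash
python3 -c "
from rig import robot
print(robot.finish_job())"
```

```text
the job is handed in; nothing more can be done
None
```

I handed the job in at about 22 s. The slab is flush against the stop, and the clamp arm is pushed down and cocked on the bar. The red handle is tightened by about 159°.

- **Slab:** I pushed its near end with both fingers, at 36 mm/s and then at under 20 mm/s for the last stretch. At the stop the push force rose to about 11 N with no further movement. Its centre measures 60 mm before the stop's face, and it is square to it within about 0.2°.
- **Clamp arm:** I leaned on the push spot with about 21 N. The last side picture shows the spindle end high and the foot on the slab.
- **Tightness:** The screw torque last read 0.22 to 0.28 N·m, which is roughly 40 to 52 N on the slab. I did not measure the clamping force directly.
- **Bystanders:** The file and offcut look unmoved in the last picture. I did not re-check the rest of the bench at the end.

Two checks did not come out clean:
- **Slab off the middle line:** It sits about 10 mm to the right of the board's middle line, though the foot is still fully on it. I left it there because the offcut gave no room to nudge it.
- **Torque reading flipped:** At the end of the first tightening the reading changed sign, probably from a slip of the grip. I took hold again and turned a little further, and that gave the torque above.

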